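# Restock the picking rack in reverse order

## Robot

A 7-joint arm with a two-finger parallel gripper is mounted at the origin on the work surface. World frame = base frame: x ahead of the robot, y to its left, z up, the work surface at z = 0. Lengths are in mm, angles in rad, forces in N, time in s.
With the tool pointing down it reaches from about 425 to 875 mm from the base axis. Payload 4.7 kg.
Tool frame: the origin (TCP) lies between the finger pads; the fingertips stand 19 mm ahead of it and the grasp point (between the pads) is the TCP (tip_extent is the distance from the TCP to the fingertips, in mm); z points along the fingers, y is the direction in which the jaws open and shut (so a half turn about z gives the same grasp; the last joint's range is limited). The gripper opens to 87 mm and grips with 3 to 60 N. Pads are 19 mm wide; open, the fingers measure 117 mm over their backs; the gripper's body (75 mm by 190 mm) begins 51 mm behind the grasp point.
Start: joints at [1.273, 0.321, -0.07, 1.45, 0.023, 1.371, -0.057], TCP at [199.382, -618.684, 241.587] pointing down, gripper open.
Joint ranges: [-2.86, 2.86], [-0.3, 2.09], [-1.38, 1.24], [0.06, 2.45], [-1.56, 4.7], [0.09, 2.05], [-2.69, 2.69]. Speed limits (rad/s): [2.57, 2.57, 3.14, 3.14, 3.14, 3.14, 3.14].

## Interface

Orientations are given as a unit quaternion [x, y, z, w].
In Python, from station import * gives the robot as it stands. The module is installed in compiled form; this text tells all that it offers.
- The arm moves only by the tool drive_tool, never from a script. Its argument "motion" is a list of rows, each a list of 4 numbers: the shift along the tool's x, y, z in m, then the turn about the tool's z in rad. In form: [[dx, dy, dz, turn], ...]. A call has 1 to 12 rows; each row is the pose to reach, as a shift and turn from the pose commanded when the call began, along the tool's axes at that moment; what a row does not reach only later rows make up. A row lasts 1/10 s, in which the tool goes at most 50 mm and 8.59 degrees, less where a joint would pass 70% of its speed; a pose out of reach is approached as far as the arm can. A call with a gripper value outside its range is refused whole. "claw" is the gripper command: -1 is fully open, 1 is shut, values between are in proportion, set as the call begins (left out, the last holds). The fingers move at their own pace and stop on an object; "grip_force" is the grip in N (left out, the last holds). Time passes only in rows, so rows that repeat a pose let the fingers close. It gives the time, the measured TCP pose, the force and the opening at its end, in the units of the state.
- state(): the state, without advancing time (a new reading comes with each control period).
- read_camera(name): name is "side" or "top"; returns the picture (384x512x3 uint8, blue, green, red); there is no depth.
- calibration(name): a dict with "K" (3x3 intrinsics, pixels), "position" and "attitude" of the camera in the world. Camera axes: x right, y down, z forward; pixel columns grow to the right and rows downward; lengths in mm; the calibration is good to about 2 mm. A picture is of the moment at which its call begins. calibration takes no time and is no camera call.
- sign_off(): hands the job in, once; it reports no verdict.
Trained networks look in the newest picture that a camera, given by its name, has taken for a name from the list of things; names that differ only in an ending like _2 or _b are one class to them, and where a whole thing is asked for, a point or a joint stands for the part that bears it (a point fixed in the world has none). Each returns a list of dicts, best first, with "p" (0 to 1); they miss things now and then, are a little off and sometimes report something else, mostly with a low value. They report only what shows in the picture. A call takes as long as a camera call.
- look_for(camera, target): "at" ([x, y, z] in mm, in world coordinates, good to about 4 mm: the middle of the surface that is visible of it).
- landmark_of(camera, target): "at" ([x, y, z] in mm, in world coordinates, good to about 4 mm: a listed point, or the origin of a listed thing).
The state is a dict: "clock": time; "joints": joint angles; "qvel": joint speeds; "tau": joint torques, N m; "ee_pos": TCP position; "tcp_rot": TCP orientation; "contact_force": force on the tool from outside, world axes, zero at the start; "ft_torque": the same for the moment, N m; "finger_gap": finger opening in mm.
Only numpy, scipy, OpenCV 4.12 (cv2) and the standard library are available. Lean on these libraries where they do the work, as an engineer would, in place of code of your own. Each camera call takes 0.05 s, during which the arm holds its last target. There are 200 camera calls.

## Task

Move the four cable glands from the delivery rack (with the blue pads) to the four bays of the empty picking rack, one to each bay and in reverse order counted from the red end stops: the gland that starts next to the delivery rack's stop goes in the bay farthest from the picking rack's stop, the next one second farthest, and so on, so that the last of the row stands next to the picking rack's stop. Set each one down standing upright on the floor of its bay, without dropping it.

Things in the scene. Friction and masses are not known exactly. Their poses are not given: they have to be found in the camera images.
- gland_small: the smallest cable gland, 48 mm tall with a domed cap. Round and metal, loose, standing upright on its hexagonal locknut; origin at the centre of its underside, z up along its axis. Foot 33 mm over the corners. The cap, its widest part above the foot and the place to grip, is 26 mm in diameter from 22 to 41 mm up, tapering above. About 60 g
- gland_large: the largest cable gland, 60 mm tall with a wide domed cap. Round and metal, loose, standing upright on its hexagonal locknut; origin at the centre of its underside, z up along its axis. Foot 44 mm over the corners. The cap, its widest part above the foot and the place to grip, is 39 mm in diameter from 24 to 50 mm up, tapering above. About 160 g
- gland_spiral: the cable gland with a slender dark ringed cone (bend protection) on top, 72 mm tall. Round and metal, loose, standing upright on its hexagonal locknut; origin at the centre of its underside, z up along its axis. Foot 37 mm over the corners. The cap, its widest part above the foot and the place to grip, is 30 mm in diameter from 22 to 46 mm up; the cone above it is 21 mm in diameter, narrowing. About 90 g
- gland_collar: the conduit adaptor: a flat-topped collar with a dark round opening, on a narrow dark neck, 50 mm tall. Round and metal, loose, standing upright on its hexagonal locknut; origin at the centre of its underside, z up along its axis. Foot 39 mm over the corners. The collar, its widest part above the foot and the place to grip, is 36 mm in diameter from 26 to 50 mm up. About 100 g
- delivery_rack: the rack holding the glands at the start: a flat aluminium strip 68 x 264 mm, 8 mm thick, with four blue pads and a red upright end stop. Fixed; origin at the centre of its underside, on the table. The row runs along its y axis; the stop (68 mm wide, top 50 mm above the table) is at the +y end. Pads centred at y = +96, +32, -32, -96 mm
- picking_rack: the empty rack: a wooden strip, 68 x 269 mm, with four bays between low red ribs, and a red end stop. Fixed; origin at the centre of its underside, on the table. The row runs along its y axis; the stop (68 mm wide, top 50 mm up) is at the +y end. Bays centred at y = +96, +32, -32, -96 mm, x = 0, 58 x 58 mm inside; floor 12 mm above the table, ribs and edges 6 mm above the floor
- seat_small: the blue plastic pad, 60 x 60 mm and 4 mm thick, on the delivery rack, on which gland_small stands at the start. Fixed; origin at the centre of its underside, so its top is at +4 mm; its axes are parallel to those of the delivery rack. It stays there, so it still marks that gland's place in the row afterwards
- seat_large: the blue plastic pad, 60 x 60 mm and 4 mm thick, on the delivery rack, on which gland_large stands at the start. Fixed; origin at the centre of its underside, so its top is at +4 mm; its axes are parallel to those of the delivery rack. It stays there, so it still marks that gland's place in the row afterwards
- seat_spiral: the blue plastic pad, 60 x 60 mm and 4 mm thick, on the delivery rack, on which gland_spiral stands at the start. Fixed; origin at the centre of its underside, so its top is at +4 mm; its axes are parallel to those of the delivery rack. It stays there, so it still marks that gland's place in the row afterwards
- seat_collar: the blue plastic pad, 60 x 60 mm and 4 mm thick, on the delivery rack, on which gland_collar stands at the start. Fixed; origin at the centre of its underside, so its top is at +4 mm; its axes are parallel to those of the delivery rack. It stays there, so it still marks that gland's place in the row afterwards

How it is judged (in metres and radians):
At the end, for the whole second after the job is handed in: Every gland stands in the bay of the picking rack whose y is minus the y of its pad on the delivery rack: within 16 mm of the bay's centre along and across the rack, its underside within 4 mm of the bay's floor, upright within 0.08 rad, at rest (under 0.02 m/s) (((y of seat_small in the frame of delivery_rack between 0.076 and 0.116 m and y of gland_small in the frame of picking_rack between -0.112 and -0.08 m) or (y of seat_small in the frame of delivery_rack between 0.012 and 0.052 m and y of gland_small in the frame of picking_rack between -0.048 and -0.016 m) or (y of seat_small in the frame of delivery_rack between -0.052 and -0.012 m and y of gland_small in the frame of picking_rack between 0.016 and 0.048 m) or (y of seat_small in the frame of delivery_rack between -0.116 and -0.076 m and y of gland_small in the frame of picking_rack between 0.08 and 0.112 m)) and x of gland_small in the frame of picking_rack between -0.016 and 0.016 m and z of gland_small in the frame of picking_rack between 0.008 and 0.016 m and angle between each of gland_small, gland_large, gland_spiral, gland_collar's own z axis and vertical below 0.08 rad and linear speed of each of gland_small, gland_large, gland_spiral, gland_collar below 0.02 m/s and ((y of seat_large in the frame of delivery_rack between 0.076 and 0.116 m and y of gland_large in the frame of picking_rack between -0.112 and -0.08 m) or (y of seat_large in the frame of delivery_rack between 0.012 and 0.052 m and y of gland_large in the frame of picking_rack between -0.048 and -0.016 m) or (y of seat_large in the frame of delivery_rack between -0.052 and -0.012 m and y of gland_large in the frame of picking_rack between 0.016 and 0.048 m) or (y of seat_large in the frame of delivery_rack between -0.116 and -0.076 m and y of gland_large in the frame of picking_rack between 0.08 and 0.112 m)) and x of gland_large in the frame of picking_rack between -0.016 and 0.016 m and z of gland_large in the frame of picking_rack between 0.008 and 0.016 m and ((y of seat_spiral in the frame of delivery_rack between 0.076 and 0.116 m and y of gland_spiral in the frame of picking_rack between -0.112 and -0.08 m) or (y of seat_spiral in the frame of delivery_rack between 0.012 and 0.052 m and y of gland_spiral in the frame of picking_rack between -0.048 and -0.016 m) or (y of seat_spiral in the frame of delivery_rack between -0.052 and -0.012 m and y of gland_spiral in the frame of picking_rack between 0.016 and 0.048 m) or (y of seat_spiral in the frame of delivery_rack between -0.116 and -0.076 m and y of gland_spiral in the frame of picking_rack between 0.08 and 0.112 m)) and x of gland_spiral in the frame of picking_rack between -0.016 and 0.016 m and z of gland_spiral in the frame of picking_rack between 0.008 and 0.016 m and ((y of seat_collar in the frame of delivery_rack between 0.076 and 0.116 m and y of gland_collar in the frame of picking_rack between -0.112 and -0.08 m) or (y of seat_collar in the frame of delivery_rack between 0.012 and 0.052 m and y of gland_collar in the frame of picking_rack between -0.048 and -0.016 m) or (y of seat_collar in the frame of delivery_rack between -0.052 and -0.012 m and y of gland_collar in the frame of picking_rack between 0.016 and 0.048 m) or (y of seat_collar in the frame of delivery_rack between -0.116 and -0.076 m and y of gland_collar in the frame of picking_rack between 0.08 and 0.112 m)) and x of gland_collar in the frame of picking_rack between -0.016 and 0.016 m and z of gland_collar in the frame of picking_rack between 0.008 and 0.016 m); the robot touches nothing.
It fails at once if gland_small is dropped (falls free by more than about 30 mm) (contact force between gland_small and anything else below 0.01 N and linear speed of gland_small above 0.8 m/s).
It fails at once if gland_large is dropped (falls free by more than about 30 mm) (contact force between gland_large and anything else below 0.01 N and linear speed of gland_large above 0.8 m/s).
It fails at once if gland_spiral is dropped (falls free by more than about 30 mm) (contact force between gland_spiral and anything else below 0.01 N and linear speed of gland_spiral above 0.8 m/s).
It fails at once if gland_collar is dropped (falls free by more than about 30 mm) (contact force between gland_collar and anything else below 0.01 N and linear speed of gland_collar above 0.8 m/s).
It also fails if it takes over 120 s, if anything falls off the work surface, if the arm or the gripper's body presses on something with over 40 N, if the wrist force passes 120 N, or if a joint passes its speed limit or range.

## Working session

There is one attempt and no reset: what is moved stays moved. The work goes in short steps, Python scripts to look and compute and a tool call to move; the robot and the scene stay as the last step left them, time stands still between calls to the robot, and variables do not carry over. Pictures are saved under pics/ and viewed, about 12 in all and at most 16, crops included, and the job is handed in when it is done.

Besides the shell and the picture viewer there is one more tool, called after ">>>" by a JSON object that holds its "fn" and its "kwargs", one argument or row to a line. drive_tool: Moves the arm, as the interface text tells. Its arguments: {"type":"object","properties":{"motion":{"type":"array","items":{"type":"array","items":{"type":"number"}}},"claw":{"type":"number"},"grip_force":{"type":"number"}},"required":["motion"]}

```bash
mkdir -p pics
cat > h.py <<'E'
from station import *
import numpy as np, cv2
from scipy.spatial.transform import Rotation as R
names=["gland_small","gland_large","gland_spiral","gland_collar"]
seats=[n.replace("gland","seat") for n in names]
def ray(cam,uv,z):
    c=calibration(cam);K=np.array(c["K"]);p=np.array(c["position"]);a=np.array(c["attitude"])
    M=R.from_quat(a).as_matrix() if a.size==4 else a.reshape(3,3)
    d=M@np.linalg.inv(K)@[uv[0],uv[1],1]
    return p+d*(z-p[2])/d[2]
def proj(cam,P):
    c=calibration(cam);K=np.array(c["K"]);p=np.array(c["position"]);a=np.array(c["attitude"])
    M=R.from_quat(a).as_matrix() if a.size==4 else a.reshape(3,3)
    q=K@(M.T@(np.array(P)-p));return q[:2]/q[2]
E
python3 - <<'E'
from h import *
for c in ("top","side"):
    cv2.imwrite(f"pics/{c}0.png",read_camera(c)); k=calibration(c);print(c,k)
    for n in names+seats+["delivery_rack","picking_rack"]:
        print(n,[(round(d["p"],2),np.round(d["at"]).tolist()) for d in landmark_of(c,n)[:2]])
s=state();print(s)
E
```

```text
top {'K': array([[364.06547418,   0.        , 257.10015924],
       [  0.        , 364.06547418, 196.15601719],
       [  0.        ,   0.        ,   1.        ]]), 'position': array([434.85125203, -15.31106595, 916.7982245 ]), 'attitude': array([-0.70136585,  0.71108148, -0.03200597,  0.03774505])}
gland_small [(0.7, [481.0, -176.0, 11.0])]
gland_large [(0.83, [541.0, -199.0, 12.0]), (0.52, [479.0, -177.0, 11.0])]
gland_spiral [(0.51, [601.0, -217.0, 11.0])]
gland_collar [(0.77, [416.0, -165.0, 13.0])]
seat_small []
seat_large [(0.76, [541.0, -199.0, 5.0]), (0.49, [600.0, -214.0, 11.0])]
seat_spiral [(0.75, [607.0, -214.0, 10.0]), (0.46, [512.0, -186.0, 1.0])]
seat_collar [(0.84, [417.0, -163.0, 12.0]), (0.35, [509.0, -185.0, -2.0])]
delivery_rack [(0.91, [512.0, -190.0, -2.0])]
picking_rack [(0.55, [506.0, 194.0, 2.0]), (0.52, [546.0, -198.0, 11.0])]
side {'K': array([[387.8712006 ,   0.        , 258.09668879],
       [  0.        , 387.8712006 , 186.57396392],
       [  0.        ,   0.        ,   1.        ]]), 'position': array([ 430.00654145, -793.81075287,  506.83671643]), 'at
[... 538 characters left out ...]

{'clock': 1.1, 'joints': array([ 1.27309105,  0.32101501, -0.0700735 ,  1.4504896 ,  0.022601  ,
        1.37081783, -0.05691771]), 'qvel': array([-0.00084748,  0.00155943,  0.00110252,  0.00229837,  0.00023306,
       -0.00097153, -0.0007175 ]), 'tau': array([-2.78664857e-04, -4.91103244e+01, -4.03283816e-01, -3.12773252e+01,
       -6.36051572e-02,  3.36219615e-02,  3.33064997e-05]), 'ee_pos': array([ 199.37130258, -618.68664243,  241.58179429]), 'tcp_rot': array([ 9.87873631e-01,  1.55260063e-01, -2.19698601e-05,  3.27058852e-05]), 'contact_force': array([ 0.00516295, -0.54565596,  0.45428908]), 'ft_torque': array([-0.03766157,  0.00120365, -0.02152326]), 'finger_gap': 87.14892076330047}
```

View pics/top0.png

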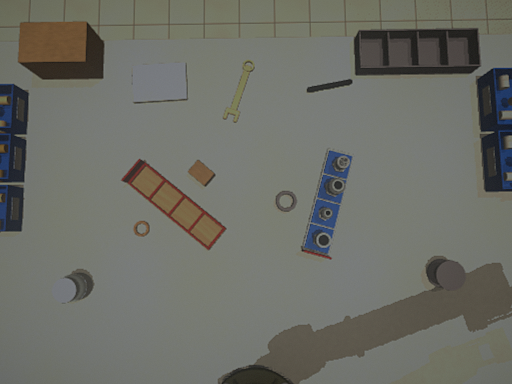

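View pics/side0.png

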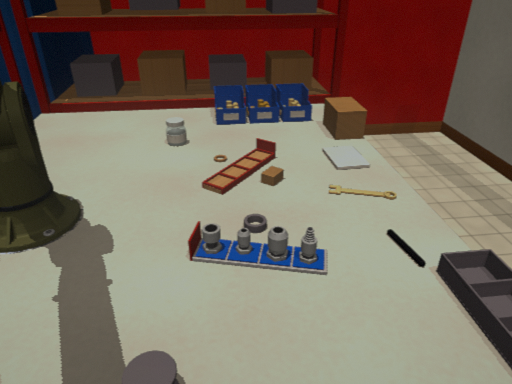

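The top view shows the delivery rack's stop near (316,255), with collar, small, large and spiral going away from it. The picking rack's stop is near (133,171). Next I'll measure both racks and the glands more precisely.

```bash
cat > m.py <<'E'
from h import *
im=read_camera("top"); hsv=cv2.cvtColor(im,cv2.COLOR_BGR2HSV)
# picking rack: wood floors
roi=np.zeros(im.shape[:2],np.uint8); roi[155:255,115:232]=1
print("wood px",hsv[232,207],hsv[180,147],"rib",hsv[243,212],"block",hsv[172,201],"blue",hsv[165,333])
H,S,V=[hsv[...,i].astype(int) for i in range(3)]
wood=((H>=9)&(H<=22)&(S>90)&(V>100)&(roi>0)).astype(np.uint8)
n,l,st,ce=cv2.connectedComponentsWithStats(wood,connectivity=4)
for i in range(1,n):
    if st[i,4]>100: 
        r=cv2.minAreaRect(np.argwhere(l==i)[:,::-1].astype(np.float32))
        print(st[i,4],ce[i].round(1),r[1],ray("top",r[0],12).round(1))
blue=((H>100)&(H<125)&(S>120)).astype(np.uint8); blue[:,:290]=0;blue[:,370:]=0;blue[:140]=0;blue[265:]=0
p=np.argwhere(blue)[:,::-1].astype(np.float32);r=cv2.minAreaRect(p)
b=[ray("top",q,12)[:2].round(1).tolist() for q in cv2.boxPoints(r)];print("blue",r,b)
c=im[145:265,295:365];cv2.imwrite("pics/c1.png",cv2.resize(c,None,fx=5,fy=5,interpolation=cv2.INTER_CUBIC))
s=read_camera("side");cv2.imwrite("pics/c2.png",cv2.resize(s[215:275,180:335],None,fx=5,fy=5,interpolation=cv2.INTER_CUBIC))
c=im[150:255,110:235].copy();cv2.imwrite("pics/c3.png",cv2.resize(c,None,fx=5,fy=5,interpolation=cv2.INTER_CUBIC))
E
python3 m.py
```

```text
wood px [ 19 104 123] [ 19 104 123] rib [  2 158 116] block [ 14 115 115] blue [27 32 72]
320 [200.5 172.2] (20.8968448638916, 15.338424682617188) [587.  133.4  12. ]
507 [147.  181.2] (22.15038299560547, 23.046640396118164) [566.4 267.8  12. ]
509 [166.6 197.3] (22.15038299560547, 23.30271339416504) [524.9 218.1  12. ]
521 [186.1 213.4] (22.66252899169922, 23.30271339416504) [483.8 168.9  12. ]
527 [206.  229.7] (23.00763702392578, 23.14835548400879) [442.9 119.3  12. ]
blue ((327.76470947265625, 201.44119262695312), (23.525955200195312, 99.43960571289062), 14.03624439239502) [[397.6, -123.0], [638.1, -190.1], [622.6, -247.0], [382.9, -178.6]]
```

View pics/c1.png

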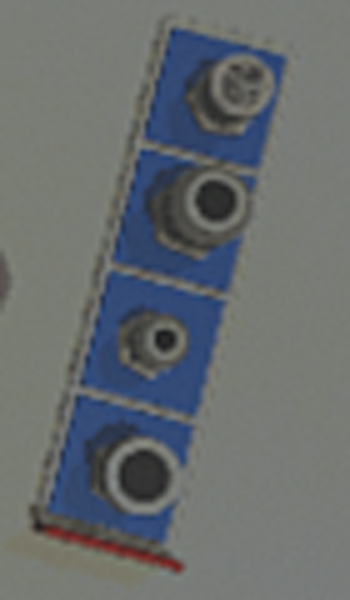

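View pics/c2.png

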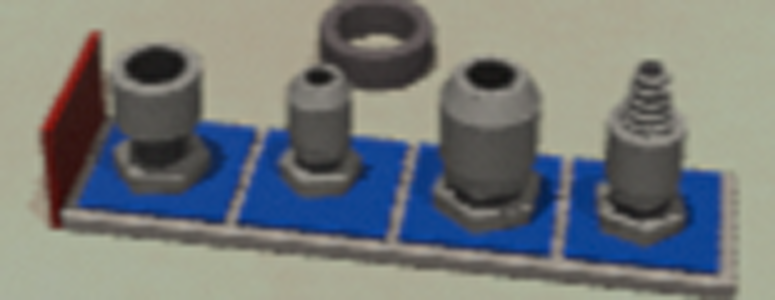

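Run:
```python
from h import *
T={"collar":(145,473,62),"small":(165,340,60),"large":(214,200,72),"spiral":(243,85,70)}
S={"collar":(157,67,62),"small":(319,75,60),"large":(492,72,72),"spiral":(652,66,84)}
for k in T:
    a=T[k];b=S[k]
    print(k,ray("top",(295+(a[0]+.5)/5-.5,145+(a[1]+.5)/5-.5),a[2]).round(1),ray("side",(180+(b[0]+.5)/5-.5,215+(b[1]+.5)/5-.5),b[2]).round(1))
c=np.array([[397.6,-123],[638.1,-190.1],[622.6,-247],[382.9,-178.6]]).mean(0)
ax=np.array([-np.cos(.274),np.sin(.274)])
print("pads centre",c,[ (c+ax*t).round(1).tolist() for t in (96,32,-32,-96)])
```

```text
collar [ 416.6 -162.4   62. ] [ 416.3 -163.3   62. ]
small [ 478.5 -174.1   60. ] [ 479.2 -173.5   60. ]
large [ 543.  -196.8   72. ] [ 543.8 -196.2   72. ]
spiral [ 597.6 -212.8   70. ] [ 600.7 -216.1   84. ]
pads centre [ 510.3   -184.675] [[417.9, -158.7], [479.5, -176.0], [541.1, -193.3], [602.7, -210.7]]
```

```bash
cat > go.py <<'E'
import sys
from h import *
def rel(x,y,z,yaw):
    s=state();r=R.from_quat(s["tcp_rot"]);M=r.as_matrix()
    d=M.T@(np.array([x,y,z])-s["ee_pos"])/1000
    t=np.arctan2(M[1,0],M[0,0])-yaw
    return d.round(4).tolist()+[round(float(t),3)]
if __name__=="__main__":
    a=sys.argv[1:]
    for w in a: print(w,rel(*map(float,w.split(","))))
    s=state();print(s["clock"],s["ee_pos"].round(1),s["contact_force"].round(1),s["joints"].round(2))
E
python3 go.py 416.5,-163,140,-.272
```

```text
416.5,-163,140,-.272 [0.3465, -0.3671, 0.1015, 0.584]
1.2 [ 199.4 -618.7  241.6] [-1.2  0.3  0.7] [ 1.27  0.32 -0.07  1.45  0.02  1.37 -0.06]
```

>>> {"fn": "drive_tool", "kwargs": {
  "motion": [
    [0.3465,-0.367,0.1015,0.584],
    [0.3465,-0.367,0.1015,0.584],
    [0.3465,-0.367,0.1015,0.584],
    [0.3465,-0.367,0.1015,0.584],
    [0.3465,-0.367,0.1015,0.584],
    [0.3465,-0.367,0.1015,0.584],
    [0.3465,-0.367,0.1015,0.584],
    [0.3465,-0.367,0.1015,0.584],
    [0.3465,-0.367,0.1015,0.584],
    [0.3465,-0.367,0.1015,0.584],
    [0.3465,-0.367,0.1015,0.584],
    [0.3465,-0.367,0.1015,0.584]
  ],
  "claw": -1,
  "grip_force": 25
}}

```text
clock: 2.4
ee_pos: [417.4, -160.3, 139.9]
tcp_rot: [0.991, -0.133, -0.0, -0.0]
contact_force: [-0.4, -0.6, 0.9]
finger_gap: 87.2
```

```bash
python3 go.py 416.5,-163,51,-.272
```

```text
416.5,-163,51,-.272 [-0.0001, 0.0029, 0.0889, 0.006]
2.4 [ 417.4 -160.3  139.9] [-0.4 -0.6  0.9] [ 0.76 -0.02 -0.44  2.04 -0.01  1.11 -1.52]
```

>>> {"fn": "drive_tool", "kwargs": {
  "motion": [
    [0,0.002,0.03,0],
    [0,0.002,0.06,0],
    [0,0.002,0.08,0],
    [0,0.002,0.09,0],
    [0,0.002,0.09,0],
    [0,0.002,0.09,0]
  ]
}}

```text
clock: 3.0
ee_pos: [416.5, -165.9, 50.9]
tcp_rot: [0.991, -0.136, 0.001, 0.0]
contact_force: [-0.0, 0.2, -0.4]
finger_gap: 87.0
```

>>> {"fn": "drive_tool", "kwargs": {
  "motion": [
    [0,0,0,0],
    [0,0,0,0],
    [0,0,0,0],
    [0,0,0,0],
    [0,0,0,0],
    [0,0,0,0],
    [0,0,0,0],
    [0,0,0,0]
  ],
  "claw": 1
}}

```text
clock: 3.8
ee_pos: [416.1, -164.9, 50.0]
tcp_rot: [0.991, -0.136, -0.0, -0.0]
contact_force: [-0.2, 0.5, 0.3]
finger_gap: 35.1
```

```bash
python3 go.py 416.5,-163,51,-.272; python3 -c "
from h import *
cv2.imwrite('pics/g1.png',read_camera('side')[120:330,120:400])"
```

```text
416.5,-163,51,-.272 [-0.0001, -0.002, -0.001, -0.0]
3.8 [ 416.1 -164.9   50. ] [-0.2  0.5  0.3] [ 0.75  0.11 -0.44  2.13  0.06  0.91 -1.58]
```

View pics/g1.png

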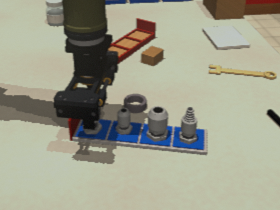

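The collar is gripped: the gap reads 35.1 mm against a 36 mm diameter. Next I lift and carry it.

```bash
python3 go.py 416.1,-164.9,130,-.272 490,-20,130,.3 442.9,119.3,130,.877 442.9,119.3,51,.877
```

```text
416.1,-164.9,130,-.272 [0.0, -0.0, -0.08, -0.0]
490,-20,130,.3 [0.0323, -0.1595, -0.08, -0.572]
442.9,119.3,130,.877 [-0.0505, -0.281, -0.08, -1.149]
442.9,119.3,51,.877 [-0.0505, -0.281, -0.001, -1.149]
3.85 [ 416.1 -164.9   50. ] [1.3 0.4 0.3] [ 0.75  0.11 -0.44  2.13  0.06  0.91 -1.58]
```

>>> {"fn": "drive_tool", "kwargs": {
  "motion": [
    [0,0,-0.02,0],
    [0,0,-0.05,0],
    [0,0,-0.08,0],
    [0.008,-0.04,-0.08,-0.14],
    [0.016,-0.08,-0.08,-0.28],
    [0.024,-0.12,-0.08,-0.42],
    [0.032,-0.16,-0.08,-0.56],
    [0.01,-0.19,-0.08,-0.7],
    [-0.01,-0.22,-0.08,-0.84],
    [-0.03,-0.25,-0.08,-0.98],
    [-0.0505,-0.281,-0.08,-1.12],
    [-0.0505,-0.281,-0.08,-1.149]
  ]
}}

```text
clock: 5.05
ee_pos: [440.9, 124.6, 130.0]
tcp_rot: [0.903, 0.43, 0.0, -0.001]
contact_force: [-0.3, -0.3, -0.9]
finger_gap: 35.3
```

>>> {"fn": "drive_tool", "kwargs": {
  "motion": [
    [0,0,0,0],
    [0,0,0,0],
    [0,0,0,0],
    [0,0,0,0]
  ]
}}

```text
clock: 5.45
ee_pos: [443.2, 118.2, 129.9]
tcp_rot: [0.906, 0.423, -0.0, -0.0]
contact_force: [0.0, 1.2, -1.4]
finger_gap: 35.7
```

```bash
python3 go.py 442.9,119.3,50.5,.877
```

```text
442.9,119.3,50.5,.877 [0.0006, -0.0009, 0.0794, -0.003]
5.45 [443.2 118.2 129.9] [ 0.   1.2 -1.4] [ 0.46  0.04 -0.78  2.02  0.03  1.09 -1.04]
```

>>> {"fn": "drive_tool", "kwargs": {
  "motion": [
    [0,-0.001,0.025,0],
    [0,-0.001,0.05,0],
    [0,-0.001,0.068,0],
    [0,-0.001,0.074,0],
    [0,-0.001,0.077,0],
    [0,-0.001,0.079,0],
    [0,-0.001,0.079,0],
    [0,-0.001,0.079,0],
    [0,-0.001,0.0795,0],
    [0,-0.001,0.0795,0]
  ]
}}

```text
clock: 6.45
ee_pos: [442.4, 119.8, 50.8]
tcp_rot: [0.905, 0.424, 0.0, 0.0]
contact_force: [0.5, -0.1, -0.3]
finger_gap: 35.0
```

```bash
python3 go.py 442.9,119.3,50.0,.877;  python3 -c "
from h import *
a=read_camera('top')[90:300,90:370];b=read_camera('side')[90:300,120:400]
cv2.imwrite('pics/p1.png',cv2.resize(np.hstack([a,b]),(800,300)))"
```

```text
442.9,119.3,50.0,.877 [-0.0001, 0.0007, 0.0008, -0.0]
6.45 [442.4 119.8  50.8] [ 0.5 -0.1 -0.3] [ 0.41  0.18 -0.77  2.1   0.15  0.93 -1.14]
```

View pics/p1.png

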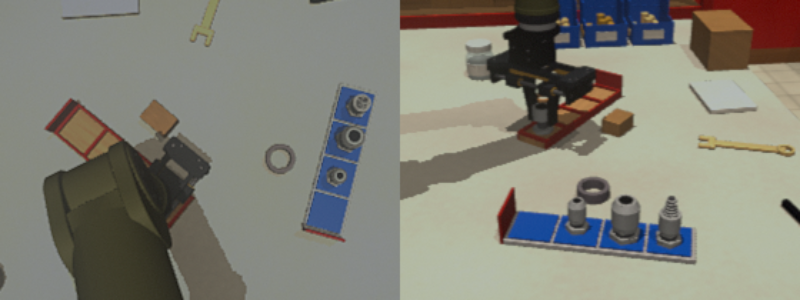

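>>> {"fn": "drive_tool", "kwargs": {
  "motion": [
    [0,0,0.0005,0],
    [0,0,0.0008,0],
    [0,0,0.0008,0]
  ]
}}

```text
clock: 6.85
ee_pos: [442.3, 119.9, 50.0]
tcp_rot: [0.905, 0.424, -0.0, 0.0]
contact_force: [-1.4, -1.0, 4.2]
finger_gap: 35.4
```

>>> {"fn": "drive_tool", "kwargs": {
  "motion": [
    [0,0,0,0],
    [0,0,0,0],
    [0,0,0,0],
    [0,0,0,0],
    [0,0,0,0],
    [0,0,0,0],
    [0,0,-0.02,0],
    [0,0,-0.05,0],
    [0,0,-0.09,0],
    [0,0,-0.09,0]
  ],
  "claw": -1
}}

```text
clock: 7.85
ee_pos: [445.7, 120.9, 144.5]
tcp_rot: [0.905, 0.424, 0.004, 0.002]
contact_force: [1.5, 0.8, 0.4]
finger_gap: 86.7
```

```bash
python3 go.py 490,-20,140,.3 479,-174,140,-.272
```

```text
490,-20,140,.3 [-0.08, 0.1242, 0.0048, 0.577]
479,-174,140,-.272 [-0.2054, 0.2142, 0.0047, 1.149]
7.85 [445.7 120.9 144.5] [1.5 0.8 0.4] [ 0.47  0.02 -0.79  2.01  0.02  1.11 -1.02]
```

>>> {"fn": "drive_tool", "kwargs": {
  "motion": [
    [-0.02,0.03,0,0.14],
    [-0.04,0.06,0,0.28],
    [-0.06,0.09,0,0.42],
    [-0.08,0.124,0,0.56],
    [-0.11,0.145,0,0.7],
    [-0.14,0.17,0,0.84],
    [-0.17,0.19,0,0.98],
    [-0.2,0.21,0,1.12],
    [-0.203,0.216,0,1.149],
    [-0.203,0.216,0,1.149],
    [-0.203,0.216,0,1.149],
    [-0.203,0.216,0,1.149]
  ]
}}

```text
clock: 9.05
ee_pos: [478.6, -172.5, 139.5]
tcp_rot: [0.991, -0.134, -0.0, -0.0]
contact_force: [0.3, 0.4, -0.2]
finger_gap: 87.0
```

```bash
python3 go.py 479,-174,45,-.272;  python3 -c "
from h import *
a=read_camera('side')[90:300,120:400]
cv2.imwrite('pics/p2.png',cv2.resize(a,(700,525)))"
```

```text
479,-174,45,-.272 [0.0008, 0.0014, 0.0945, 0.003]
9.05 [ 478.6 -172.5  139.5] [ 0.3  0.4 -0.2] [ 0.74  0.13 -0.47  1.91  0.06  1.12 -1.6 ]
```

View pics/p2.png

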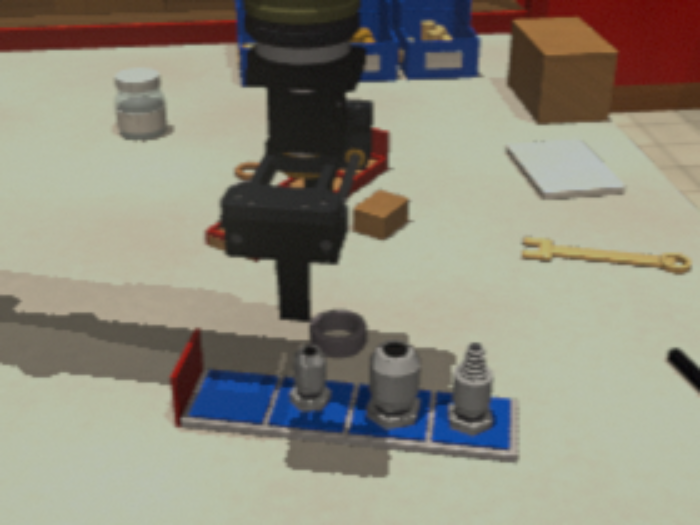

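```bash
python3 -c "
from h import *
print(ray('top',(286,201),10))"
```

```text
[511.49649019 -80.56646565  10.        ]
```

>>> {"fn": "drive_tool", "kwargs": {
  "motion": [
    [0,0.001,0.02,0],
    [0,0.001,0.045,0],
    [0,0.001,0.07,0],
    [0,0.001,0.085,0],
    [0,0.001,0.0945,0],
    [0,0.001,0.0945,0],
    [0,0.001,0.0945,0]
  ],
  "claw": -0.4
}}

```text
clock: 9.8
ee_pos: [478.7, -175.1, 45.9]
tcp_rot: [0.991, -0.135, 0.0, 0.0]
contact_force: [-0.6, -0.0, 0.3]
finger_gap: 61.4
```

>>> {"fn": "drive_tool", "kwargs": {
  "motion": [
    [0,0,0,0],
    [0,0,0,0],
    [0,0,0,0],
    [0,0,0,0],
    [0,0,0,0],
    [0,0,0,0],
    [0,0,0,0],
    [0,0,0,0]
  ],
  "claw": 1
}}

```text
clock: 10.6
ee_pos: [478.1, -175.4, 45.4]
tcp_rot: [0.991, -0.136, 0.0, 0.0]
contact_force: [-0.0, 0.7, 0.6]
finger_gap: 25.2
```

```bash
python3 go.py 479,-174,130,-.272 483.8,168.9,130,.877
```

```text
479,-174,130,-.272 [0.0005, -0.0016, -0.0846, -0.0]
483.8,168.9,130,.877 [-0.0871, -0.3331, -0.0847, -1.149]
10.6 [ 478.1 -175.4   45.4] [-0.   0.7  0.6] [ 0.72  0.25 -0.46  1.99  0.14  0.93 -1.65]
```

>>> {"fn": "drive_tool", "kwargs": {
  "motion": [
    [0,0,-0.02,0],
    [0,0,-0.05,0],
    [0,0,-0.085,0],
    [-0.011,-0.042,-0.085,-0.14],
    [-0.022,-0.084,-0.085,-0.28],
    [-0.033,-0.126,-0.085,-0.42],
    [-0.044,-0.168,-0.085,-0.56],
    [-0.055,-0.21,-0.085,-0.7],
    [-0.066,-0.252,-0.085,-0.84],
    [-0.077,-0.294,-0.085,-0.98],
    [-0.087,-0.333,-0.085,-1.12],
    [-0.087,-0.333,-0.085,-1.149]
  ]
}}

```text
clock: 11.8
ee_pos: [482.6, 176.0, 130.7]
tcp_rot: [0.903, 0.43, 0.001, -0.002]
contact_force: [-0.1, 0.0, 0.3]
finger_gap: 25.1
```

>>> {"fn": "drive_tool", "kwargs": {
  "motion": [
    [0,0,0,0],
    [0,0,0,0],
    [0,0,0,0],
    [0,0,0,0]
  ]
}}

```text
clock: 12.2
ee_pos: [484.1, 167.4, 130.1]
tcp_rot: [0.906, 0.423, -0.0, 0.0]
contact_force: [0.3, 0.0, -0.4]
finger_gap: 25.1
```

```bash
python3 go.py 483.8,168.9,45.4,.877
```

```text
483.8,168.9,45.4,.877 [0.001, -0.0012, 0.0847, -0.003]
12.2 [484.1 167.4 130.1] [ 0.3  0.  -0.4] [ 0.38  0.2  -0.83  1.9   0.16  1.11 -1.21]
```

>>> {"fn": "drive_tool", "kwargs": {
  "motion": [
    [0.001,-0.001,0.025,0],
    [0.001,-0.001,0.05,0],
    [0.001,-0.001,0.07,0],
    [0.001,-0.001,0.079,0],
    [0.001,-0.001,0.082,0],
    [0.001,-0.001,0.084,0],
    [0.001,-0.001,0.085,0],
    [0.001,-0.001,0.085,0],
    [0.001,-0.001,0.085,0],
    [0.001,-0.001,0.085,0]
  ]
}}

```text
clock: 13.2
ee_pos: [484.0, 170.3, 45.6]
tcp_rot: [0.905, 0.424, 0.0, 0.0]
contact_force: [0.4, 0.0, -1.0]
finger_gap: 25.2
```

```bash
python3 go.py 483.8,168.9,45.0,.877
```

```text
483.8,168.9,45.0,.877 [-0.0012, 0.0007, 0.0006, -0.0]
13.2 [484.  170.3  45.6] [ 0.4  0.  -1. ] [ 0.32  0.32 -0.79  1.97  0.28  0.96 -1.31]
```

>>> {"fn": "drive_tool", "kwargs": {
  "motion": [
    [0,0,0.0005,0],
    [0,0,0.0008,0],
    [0,0,0.0008,0],
    [0,0,0.0008,0]
  ]
}}

```text
clock: 13.6
ee_pos: [484.0, 170.3, 45.3]
tcp_rot: [0.905, 0.424, 0.0, 0.0]
contact_force: [-2.2, -0.5, 6.6]
finger_gap: 25.4
```

>>> {"fn": "drive_tool", "kwargs": {
  "motion": [
    [0,0,0,0],
    [0,0,0,0],
    [0,0,0,0],
    [0,0,0,0],
    [0,0,0,0],
    [0,0,0,0],
    [0,0,-0.02,0],
    [0,0,-0.05,0],
    [0,0,-0.095,0],
    [0,0,-0.095,0],
    [0,0,-0.095,0]
  ],
  "claw": -0.4
}}

```text
clock: 14.7
ee_pos: [484.5, 170.3, 140.4]
tcp_rot: [0.905, 0.424, 0.001, 0.001]
contact_force: [-0.5, 0.7, -0.5]
finger_gap: 60.7
```

```bash
python3 go.py 543.5,-197,140,-.272
```

```text
543.5,-197,140,-.272 [-0.2445, 0.2804, 0.0007, 1.149]
14.7 [484.5 170.3 140.4] [-0.5  0.7 -0.5] [ 0.39  0.18 -0.84  1.89  0.15  1.13 -1.21]
```

>>> {"fn": "drive_tool", "kwargs": {
  "motion": [
    [-0.03,0.035,0,0.14],
    [-0.06,0.07,0,0.28],
    [-0.09,0.105,0,0.42],
    [-0.12,0.14,0,0.56],
    [-0.15,0.175,0,0.7],
    [-0.18,0.21,0,0.84],
    [-0.21,0.245,0,0.98],
    [-0.244,0.28,0,1.12],
    [-0.244,0.28,0,1.149],
    [-0.244,0.28,0,1.149],
    [-0.244,0.28,0,1.149],
    [-0.244,0.28,0,1.149]
  ]
}}

```text
clock: 15.9
ee_pos: [542.8, -194.4, 138.9]
tcp_rot: [0.991, -0.134, -0.001, -0.0]
contact_force: [-0.1, 0.3, 0.7]
finger_gap: 61.1
```

>>> {"fn": "drive_tool", "kwargs": {
  "motion": [
    [0,0,0,0],
    [0,0,0,0]
  ]
}}

```text
clock: 16.1
ee_pos: [543.0, -195.5, 139.5]
tcp_rot: [0.991, -0.135, 0.0, 0.0]
contact_force: [-0.4, -0.2, 0.2]
finger_gap: 60.7
```

```bash
python3 go.py 543.5,-197,50,-.272;  python3 -c "
from h import *
a=read_camera('top')[140:280,100:380]
cv2.imwrite('pics/p3.png',cv2.resize(a,(800,400)))"
```

```text
543.5,-197,50,-.272 [0.0009, 0.0013, 0.0895, 0.002]
16.1 [ 543.  -195.5  139.5] [-0.4 -0.2  0.2] [ 0.7   0.27 -0.47  1.75  0.13  1.15 -1.64]
```

View pics/p3.png

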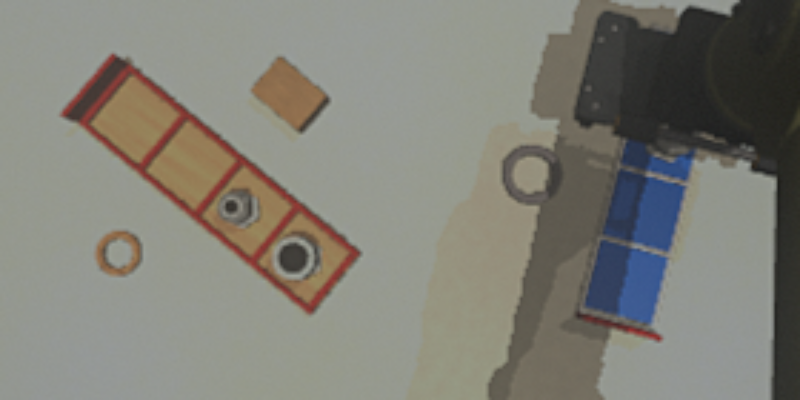

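The collar, near (295,258), and the small gland, near (235,206), stand upright in the two bays farthest from the stop. Next is the large gland.

>>> {"fn": "drive_tool", "kwargs": {
  "motion": [
    [0.0005,0.001,0.02,0],
    [0.0005,0.001,0.045,0],
    [0.0005,0.001,0.07,0],
    [0.0005,0.001,0.085,0],
    [0.0005,0.001,0.0895,0],
    [0.0005,0.001,0.0895,0],
    [0.0005,0.001,0.0895,0]
  ]
}}

```text
clock: 16.85
ee_pos: [544.0, -197.7, 51.1]
tcp_rot: [0.991, -0.136, 0.001, 0.0]
contact_force: [0.5, -0.7, 0.1]
finger_gap: 60.8
```

>>> {"fn": "drive_tool", "kwargs": {
  "motion": [
    [0,0,0,0],
    [0,0,0,0],
    [0,0,0,0],
    [0,0,0,0],
    [0,0,0,0],
    [0,0,0,0],
    [0,0,0,0]
  ],
  "claw": 1
}}

```text
clock: 17.55
ee_pos: [543.3, -198.0, 50.4]
tcp_rot: [0.991, -0.136, 0.0, 0.0]
contact_force: [-1.1, -1.8, 4.1]
finger_gap: 38.2
```

```bash
python3 go.py 524.9,218.1,145,.877
```

```text
524.9,218.1,145,.877 [-0.1296, -0.3957, -0.0949, -1.149]
17.55 [ 543.3 -198.    50.4] [-1.1 -1.8  4.1] [ 0.68  0.38 -0.45  1.82  0.19  0.99 -1.69]
```

>>> {"fn": "drive_tool", "kwargs": {
  "motion": [
    [0,0,-0.02,0],
    [0,0,-0.05,0],
    [0,0,-0.09,0],
    [-0.013,-0.04,-0.095,-0.115],
    [-0.026,-0.08,-0.095,-0.23],
    [-0.039,-0.12,-0.095,-0.345],
    [-0.052,-0.16,-0.095,-0.46],
    [-0.065,-0.2,-0.095,-0.575],
    [-0.078,-0.24,-0.095,-0.7],
    [-0.091,-0.28,-0.095,-0.81],
    [-0.104,-0.32,-0.095,-0.92],
    [-0.117,-0.36,-0.095,-1.04]
  ]
}}

```text
clock: 18.75
ee_pos: [526.2, 182.4, 144.2]
tcp_rot: [0.926, 0.377, -0.001, -0.0]
contact_force: [0.6, -0.5, -1.9]
finger_gap: 38.5
```

```bash
python3 go.py 524.9,218.1,145,.877
```

```text
524.9,218.1,145,.877 [0.024, -0.0265, -0.0008, -0.104]
18.75 [526.2 182.4 144.2] [ 0.6 -0.5 -1.9] [ 0.33  0.29 -0.82  1.78  0.23  1.17 -1.36]
```

>>> {"fn": "drive_tool", "kwargs": {
  "motion": [
    [0.024,-0.0265,0,-0.104],
    [0.024,-0.0265,0,-0.104],
    [0.024,-0.0265,0,-0.104],
    [0.024,-0.0265,0,-0.104],
    [0.024,-0.0265,0,-0.104],
    [0.024,-0.0265,0,-0.104]
  ]
}}

```text
clock: 19.35
ee_pos: [526.4, 215.0, 144.8]
tcp_rot: [0.907, 0.421, -0.0, 0.0]
contact_force: [0.1, 0.6, -3.2]
finger_gap: 38.1
```

```bash
python3 go.py 524.9,218.1,51.0,.877
```

```text
524.9,218.1,51.0,.877 [0.0015, -0.0032, 0.0938, -0.008]
19.35 [526.4 215.  144.8] [ 0.1  0.6 -3.2] [ 0.28  0.32 -0.84  1.75  0.26  1.18 -1.33]
```

>>> {"fn": "drive_tool", "kwargs": {
  "motion": [
    [0.0015,-0.003,0.025,-0.008],
    [0.0015,-0.003,0.05,-0.008],
    [0.0015,-0.003,0.07,-0.008],
    [0.0015,-0.003,0.083,-0.008],
    [0.0015,-0.003,0.09,-0.008],
    [0.0015,-0.003,0.093,-0.008],
    [0.0015,-0.003,0.094,-0.008],
    [0.0015,-0.003,0.094,-0.008],
    [0.0015,-0.003,0.094,-0.008],
    [0.0015,-0.003,0.094,-0.008]
  ]
}}

```text
clock: 20.35
ee_pos: [525.1, 219.6, 51.5]
tcp_rot: [0.905, 0.426, 0.0, 0.0]
contact_force: [-0.6, 0.9, -1.5]
finger_gap: 38.2
```

```bash
python3 go.py 524.9,218.1,50.4,.877
```

```text
524.9,218.1,50.4,.877 [-0.0013, 0.0008, 0.0011, 0.003]
20.35 [525.1 219.6  51.5] [-0.6  0.9 -1.5] [ 0.22  0.44 -0.79  1.83  0.36  1.02 -1.41]
```

>>> {"fn": "drive_tool", "kwargs": {
  "motion": [
    [-0.001,0.001,0.0005,0],
    [-0.001,0.001,0.001,0],
    [-0.001,0.001,0.0015,0],
    [-0.001,0.001,0.0015,0]
  ]
}}

```text
clock: 20.75
ee_pos: [525.1, 217.9, 50.4]
tcp_rot: [0.905, 0.426, -0.0, 0.001]
contact_force: [-2.2, -2.7, 5.7]
finger_gap: 38.4
```

>>> {"fn": "drive_tool", "kwargs": {
  "motion": [
    [0,0,0,0],
    [0,0,0,0],
    [0,0,0,0],
    [0,0,0,0],
    [0,0,0,0],
    [0,0,0,0],
    [0,0,-0.02,0],
    [0,0,-0.05,0],
    [0,0,-0.1,0],
    [0,0,-0.1,0],
    [0,0,-0.1,0],
    [0,0,-0.1,0]
  ],
  "claw": -0.4
}}

```text
clock: 21.95
ee_pos: [524.2, 217.6, 148.4]
tcp_rot: [0.905, 0.426, -0.001, 0.0]
contact_force: [-0.5, 0.0, -0.0]
finger_gap: 61.0
```

```bash
python3 go.py 600,-216,145,-.272
```

```text
600,-216,145,-.272 [-0.2858, 0.3347, 0.0037, 1.152]
21.95 [524.2 217.6 148.4] [-0.5  0.  -0. ] [ 0.28  0.32 -0.85  1.75  0.26  1.19 -1.33]
```

>>> {"fn": "drive_tool", "kwargs": {
  "motion": [
    [-0.031,0.037,0,0.13],
    [-0.063,0.074,0,0.26],
    [-0.095,0.111,0,0.39],
    [-0.127,0.148,0,0.52],
    [-0.158,0.185,0,0.65],
    [-0.19,0.222,0,0.78],
    [-0.222,0.26,0,0.91],
    [-0.253,0.297,0,1.04],
    [-0.286,0.335,0,1.152],
    [-0.286,0.335,0,1.152],
    [-0.286,0.335,0,1.152],
    [-0.286,0.335,0,1.152]
  ]
}}

```text
clock: 23.15
ee_pos: [600.3, -213.8, 148.0]
tcp_rot: [0.991, -0.134, -0.001, -0.001]
contact_force: [0.6, -0.9, 0.4]
finger_gap: 60.9
```

>>> {"fn": "drive_tool", "kwargs": {
  "motion": [
    [0,0,0,0],
    [0,0,0,0],
    [0,0,0,0]
  ]
}}

```text
clock: 23.45
ee_pos: [600.9, -214.8, 149.6]
tcp_rot: [0.991, -0.135, 0.0, 0.0]
contact_force: [-0.2, 0.3, -0.6]
finger_gap: 61.0
```

```bash
python3 go.py 600,-216,47,-.272
```

```text
600,-216,47,-.272 [-0.0005, 0.0014, 0.1026, 0.001]
23.45 [ 600.9 -214.8  149.6] [-0.2  0.3 -0.6] [ 0.67  0.39 -0.46  1.58  0.18  1.21 -1.67]
```

>>> {"fn": "drive_tool", "kwargs": {
  "motion": [
    [0,0.001,0.02,0],
    [0,0.001,0.045,0],
    [0,0.001,0.07,0],
    [0,0.001,0.09,0],
    [0,0.001,0.1025,0],
    [0,0.001,0.1025,0],
    [0,0.001,0.1025,0]
  ]
}}

```text
clock: 24.15
ee_pos: [601.0, -216.7, 47.6]
tcp_rot: [0.991, -0.136, 0.0, 0.0]
contact_force: [0.6, -0.4, 0.1]
finger_gap: 60.9
```

>>> {"fn": "drive_tool", "kwargs": {
  "motion": [
    [0,0,0,0],
    [0,0,0,0],
    [0,0,0,0],
    [0,0,0,0],
    [0,0,0,0],
    [0,0,0,0],
    [0,0,0,0]
  ],
  "claw": 1
}}

```text
clock: 24.85
ee_pos: [600.6, -216.9, 47.2]
tcp_rot: [0.991, -0.136, 0.0, 0.0]
contact_force: [-0.6, 0.3, 2.2]
finger_gap: 29.0
```

```bash
python3 go.py 566.4,267.8,145,.877
```

```text
566.4,267.8,145,.877 [-0.1632, -0.4576, -0.0979, -1.149]
24.85 [ 600.6 -216.9   47.2] [-0.6  0.3  2.2] [ 0.65  0.49 -0.44  1.67  0.23  1.03 -1.71]
```

>>> {"fn": "drive_tool", "kwargs": {
  "motion": [
    [0,0,-0.02,0],
    [0,0,-0.05,0],
    [0,0,-0.09,0],
    [-0.0145,-0.04,-0.098,-0.1],
    [-0.029,-0.08,-0.098,-0.2],
    [-0.043,-0.12,-0.098,-0.3],
    [-0.057,-0.16,-0.098,-0.4],
    [-0.0715,-0.2,-0.098,-0.5],
    [-0.086,-0.24,-0.098,-0.6],
    [-0.1,-0.28,-0.098,-0.7],
    [-0.114,-0.32,-0.098,-0.8],
    [-0.1285,-0.36,-0.098,-0.9]
  ]
}}

```text
clock: 26.05
ee_pos: [573.0, 165.9, 144.8]
tcp_rot: [0.951, 0.311, -0.0, 0.0]
contact_force: [0.9, 0.1, -0.5]
finger_gap: 29.4
```

```bash
python3 go.py 566.4,267.8,145,.877
```

```text
566.4,267.8,145,.877 [0.0548, -0.0861, -0.0003, -0.245]
26.05 [573.  165.9 144.8] [ 0.9  0.1 -0.5] [ 0.31  0.37 -0.77  1.69  0.28  1.2  -1.47]
```

>>> {"fn": "drive_tool", "kwargs": {
  "motion": [
    [0.02,-0.03,0,-0.09],
    [0.037,-0.058,0,-0.17],
    [0.053,-0.085,0,-0.245],
    [0.053,-0.085,0,-0.245],
    [0.053,-0.085,0,-0.245],
    [0.053,-0.085,0,-0.245],
    [0.053,-0.085,0,-0.245],
    [0.053,-0.085,0,-0.245]
  ]
}}

```text
clock: 26.85
ee_pos: [567.0, 263.0, 144.8]
tcp_rot: [0.907, 0.422, -0.0, 0.0]
contact_force: [-0.7, 0.4, -1.8]
finger_gap: 29.7
```

```bash
python3 go.py 566.4,267.8,48,.877
```

```text
566.4,267.8,48,.877 [0.0034, -0.0036, 0.0968, -0.006]
26.85 [567.  263.  144.8] [-0.7  0.4 -1.8] [ 0.17  0.45 -0.82  1.61  0.35  1.23 -1.43]
```

>>> {"fn": "drive_tool", "kwargs": {
  "motion": [
    [0.003,-0.003,0.025,-0.006],
    [0.003,-0.003,0.05,-0.006],
    [0.003,-0.003,0.072,-0.006],
    [0.003,-0.003,0.086,-0.006],
    [0.003,-0.003,0.093,-0.006],
    [0.003,-0.003,0.096,-0.006],
    [0.003,-0.003,0.0965,-0.006],
    [0.003,-0.003,0.0965,-0.006],
    [0.003,-0.003,0.0965,-0.006],
    [0.003,-0.003,0.0965,-0.006]
  ]
}}

```text
clock: 27.85
ee_pos: [566.5, 268.9, 49.1]
tcp_rot: [0.905, 0.425, 0.001, 0.0]
contact_force: [-0.5, -0.4, -0.3]
finger_gap: 29.1
```

```bash
python3 go.py 566.4,267.8,47.2,.877
```

```text
566.4,267.8,47.2,.877 [-0.0008, 0.0006, 0.0019, 0.002]
27.85 [566.5 268.9  49.1] [-0.5 -0.4 -0.3] [ 0.12  0.56 -0.77  1.69  0.43  1.07 -1.49]
```

>>> {"fn": "drive_tool", "kwargs": {
  "motion": [
    [0,0,0.0007,0],
    [0,0,0.0014,0],
    [0,0,0.002,0],
    [0,0,0.002,0],
    [0,0,0.002,0]
  ]
}}

```text
clock: 28.35
ee_pos: [566.2, 268.7, 47.1]
tcp_rot: [0.905, 0.425, 0.0, 0.0]
contact_force: [-1.9, -2.1, 4.8]
finger_gap: 29.1
```

>>> {"fn": "drive_tool", "kwargs": {
  "motion": [
    [0,0,0,0],
    [0,0,0,0],
    [0,0,0,0],
    [0,0,0,0],
    [0,0,0,0],
    [0,0,0,0],
    [0,0,-0.02,0],
    [0,0,-0.05,0],
    [0,0,-0.1,0],
    [0,0,-0.13,0],
    [0,0,-0.13,0]
  ],
  "claw": -0.4
}}

```text
clock: 29.45
ee_pos: [568.5, 270.7, 182.0]
tcp_rot: [0.905, 0.425, 0.005, 0.0]
contact_force: [0.3, 0.5, -0.2]
finger_gap: 61.0
```

```bash
python3 go.py 540,-80,180,.3
```

```text
540,-80,180,.3 [-0.2882, 0.2018, 0.0005, 0.579]
29.45 [568.5 270.7 182. ] [ 0.3  0.5 -0.2] [ 0.17  0.43 -0.84  1.57  0.33  1.28 -1.41]
```

Now I clear the arm and check the result.

>>> {"fn": "drive_tool", "kwargs": {
  "motion": [
    [-0.04,0.028,0,0.08],
    [-0.08,0.056,0,0.16],
    [-0.12,0.084,0,0.24],
    [-0.16,0.112,0,0.32],
    [-0.2,0.14,0,0.4],
    [-0.24,0.168,0,0.5],
    [-0.288,0.2,0,0.58],
    [-0.288,0.2,0,0.58],
    [-0.288,0.2,0,0.58],
    [-0.288,0.2,0,0.58]
  ]
}}

```text
clock: 30.45
ee_pos: [536.2, -79.0, 176.1]
tcp_rot: [0.989, 0.15, -0.0, -0.001]
contact_force: [-0.2, 0.8, -1.2]
finger_gap: 61.2
```

```bash
python3 -c "
from h import *
a=read_camera('top')[150:255,110:250];b=read_camera('side')[120:210,180:300]
cv2.imwrite('pics/f1.png',cv2.resize(a,(700,525),interpolation=cv2.INTER_CUBIC));cv2.imwrite('pics/f2.png',cv2.resize(b,(720,540),interpolation=cv2.INTER_CUBIC))
o=np.array([504.5,193.5]);ax=np.array([np.cos(.877),np.sin(.877)]);nx=np.array([ax[1],-ax[0]])
for c in ('top','side'):
  for n in names:
    for d in landmark_of(c,n)[:1]:
      p=np.array(d['at']);q=p[:2]-o;print(c,n,round(d['p'],2),'x %.0f y %.0f z %.0f'%(q@nx,q@ax,p[2]))
"
```

```text
top gland_small 0.45 x 1 y -30 z 10
top gland_large 0.79 x 1 y 33 z 10
top gland_spiral 0.46 x -5 y 95 z 10
top gland_collar 0.79 x 0 y -96 z 12
side gland_small 0.55 x -7 y -31 z 13
side gland_large 0.72 x 1 y 26 z 14
side gland_collar 0.64 x -3 y -97 z 12
```

View pics/f1.png

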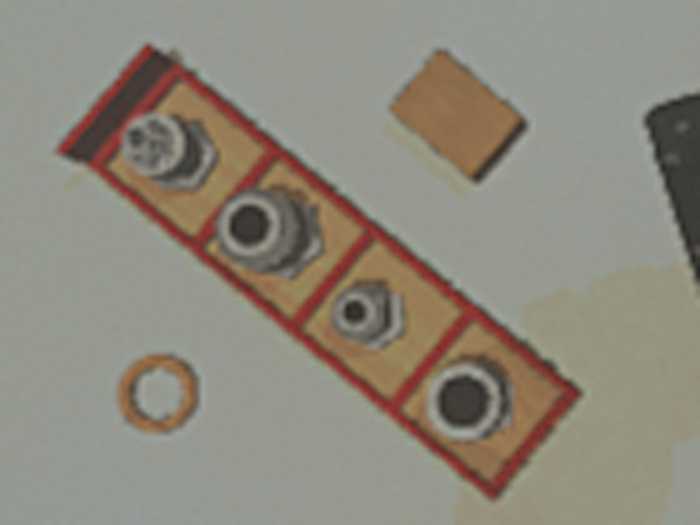

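View pics/f2.png

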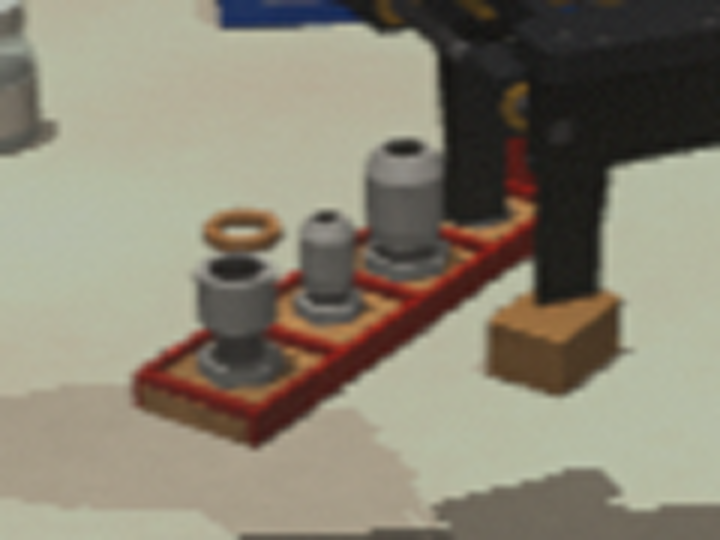

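The top view shows all four feet inside their bays and all four glands upright, with the spiral next to the stop near (170,150). The side view agrees for the other three, but the gripper hides the spiral there.

```bash
python3 -c "
from h import *
print(sign_off(),state()['clock'])"
```

```text
the job is handed in; nothing more can be done
the job is handed in; nothing more can be done
```

I moved all four glands to the picking rack in reverse order and handed the job in at about 31 s of robot time. Counted from the picking rack's stop, they now stand spiral, large, small, collar.

- **Placing:** each gland was gripped on its cap, and released only after the wrist force showed it touching the bay floor (about 4–7 N). Nothing was dropped.
- **Top camera:** all four look upright in the right bays. The network put three of them within about 2 mm of their bay centres. It put the spiral 5 mm off across the rack, with a low confidence of 0.46. The limit is 16 mm.
- **Side camera:** it showed the collar, small and large glands upright, with the network's positions up to 7 mm off centre. The gripper hid the spiral in that picture, so its final place rests on the top view and the arm's position when it was released. I did not take another side picture.

The sign-off gave no verdict.

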